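# Close the thermometer case with its sliding lid

## Robot

A 6-joint arm with a two-finger parallel gripper is mounted at the origin on a cart in front of the work surface, level with it; the furniture and walls round the work are solid. World frame = base frame: x ahead of the robot, y to its left, z up, the work surface at z = 0. Lengths are in m, angles in rad, forces in N, time in s.
With the tool pointing down it reaches from about 0.225 to 0.725 m from the base axis. Payload 3.1 kg.
Tool frame: the origin (TCP) lies at the centre of the arm's flange, where the gripper is bolted on; the fingertips stand 173 mm ahead of it and the grasp point (between the pads) lies 155 mm ahead of it; z points along the fingers, y is the line along which they close (so a half turn about z gives the same grasp; the last joint's range is limited). The gripper opens to 85 mm and grips with 20 to 120 N. Pads are 22 mm wide; open, the fingers measure 114 mm over their backs; the gripper's body (76 mm by 85 mm) begins 54 mm behind the grasp point. The pads swing forward as they close: fully open they stand 13 mm farther back than shut.
Start: joints at [1.126, 0.048, 0.099, 1.622, 0, 1.443], TCP at [0.164, 0.499, 0.405] pointing down, gripper open.
Joint ranges: [-2.91, 2.91], [-0.99, 1.94], [-1.21, 1.42], [-2.12, 2.29], [-1.49, 1.47], [-3.14, 3.14]. Speed limits (rad/s): [2.79, 2.79, 3.14, 3.14, 3.14, 3.14].

## Interface

Orientations are given as a 3x3 rotation matrix whose columns are the frame's x, y, z axes.
In Python, from workcell import env gives the robot as it stands.
- The arm moves only by the tool carry_out, never from a script. Its argument "steps" is a list of rows, each an object with "turn": the turn, a rotation vector about the tool's x, y, z in rad, a list of three; "slide": the shift along the tool's x, y, z in m, a list of three; "hand": the finger opening in m, from 0 to 0.0854. In form: [{"turn": [ax, ay, az], "slide": [x, y, z], "hand": hand}, ...]. A call has 1 to 5 rows; each row shifts and turns the commanded pose from where the row before left it, along the tool's axes as they then stand; what a row does not reach is not made up. A row lasts 1/10 s, in which the tool goes at most 50 mm and 8.59 degrees, less where a joint would pass 70% of its speed; a pose out of reach is approached as far as the arm can. A call with a gripper value outside its range is refused whole. The fingers move at their own pace and stop on an object; "force" is the grip in N (left out, the last holds). Time passes only in rows, so rows that do not move let the fingers close. It gives the time, the measured TCP pose, the force, the opening and the grip force at its end, in the units of the state.
- env.sense(): the state, without advancing time (a new reading comes with each control period).
- env.grab_frame(name): name is "side" or "top" or "wrist"; returns a dict with "image" (420x560x3 uint8, blue, green, red), "intrinsics" (3x3 intrinsics, pixels), "xyz" and "rotation" of the camera in the world; the wrist camera has in their place "T_tool_cam" (4x4, takes a point from camera to tool coordinates, whose origin is the TCP and whose axes are the flange's). Camera axes: x right, y down, z forward; pixel columns grow to the right and rows downward; lengths in m; the calibration is good to about 2 mm. A picture is of the moment at which its call begins: read the wrist's pose just before it. There is no depth.
- env.finish_job(): hands the job in; it is judged then, once.
The state is a dict: "time": time; "joint_positions": joint angles; "dq": joint speeds; "effort": joint torques, N m; "tool_pos": TCP position; "orientation": TCP orientation; "contact_force": force on the tool from outside, world axes, zero at the start; "wrist_torque": the same for the moment, N m; "width": finger opening in m; "grasp_force": force on a finger pad.
Only numpy, scipy, OpenCV 4.12 (cv2) and the standard library are available. Lean on these libraries where they do the work, as an engineer would, in place of code of your own. Each camera call takes 0.05 s, during which the arm holds its last target. There are 200 camera calls.

## Task

The sliding lid of the steel thermometer case was left lying flat in the steel tray, tight against the rim where no finger gets behind it. Work it clear, pick it up, lay its round nose on the ledges at the open mouth of the case and slide it all the way home, until it is flush at the mouth and the sprung catch has dropped into its hole. Keep the thermometer in the case, do not shove the case along the worktop, and leave the tray, the wooden stamp and the ink tin where they stand.

Things in the scene. Friction and masses are not known exactly. Their poses are not given: they have to be found in the camera images.
- case_lid: Flat grey plastic sliding lid, 198 x 60 x 6 mm, about 90 g. Origin: centre of its underside; x along its length (+x = nose), z up. It starts flat in steel_tray, one long edge within 3 mm of the tray's +y wall, nose toward the tray's -x end. Friction on the tray about 0.6; pressed from above with 5 to 10 N it follows a fingertip dragged sideways.
- lid_nose (a point): Tip of the lid's nose (lid x = +99 mm), half way up its thickness. The nose edge is fully round, radius 3 mm. Near it is a 13 x 14 mm through hole on the centre line for the catch, centred 14 mm behind the tip.
- lid_tail (a point): Middle of the lid's tail end face (lid x = -99 mm), half way up its thickness. Four low ribs, 2 mm high and 36 mm wide, lie across the top of the lid between 7 and 33 mm from this end.
- instrument_case: Loose stainless case, 206 x 76 x 48 mm (56 at the catch), 1.8 kg; slides on the worktop from about 10 N. Origin: centre of its underside; +x = closed end, open mouth at -x, facing the robot's left. Two ledges, top at z = 31 mm, reaching in to 26 mm off the centre line, carry the lid's edges. Lid home: its origin at (-4, 0, 31) mm here, same axes, nose on the end wall (x = 95 mm).
- case_mouth (a point): Centre line at the mouth (case x = -103 mm), at ledge height. From there to x = -79 mm the ledges are open from above; then flared cheeks and raised lead-ins; from x = -67 mm on, grooves 63 mm wide, 8.5 mm high under rails with inner edges 27 mm off the centre line, tops at z = 45 mm. Outside width 76 mm.
- lid_catch (a joint): Ball plunger in the hood at the case's closed end (case x = 81 mm, hood x 67 to 95 mm), sprung downward; value (m) = how far it is pushed up: 0 = down, about 0.002 = riding on the lid. It meets the nose some 17 mm before the lid is home; getting past takes roughly 3 to 8 N at the tail; it drops into the hole when the lid is home.
- steel_tray: Shallow loose steel tray, 301 x 217 x 27 mm, 0.7 kg. Origin: centre of the floor, whose top is 1.5 mm above it; x along its length. Thin upright walls 24 mm high, inner faces at y = +-102.5 and x = +-144.5 mm. The lid lies along the +y wall; a stamp and an ink tin stand at the +x end, a blue pen lies by the -y wall.
- thermometer: White probe thermometer, 184 x 22 x 17 mm, lying loose in the case below the lid. Origin: centre of its underside, y along its length.
- wood_stamp: Small turned wooden hand stamp, 24 mm across and 64 mm tall, standing loose in the tray. Origin: centre of its foot.
- tin_pad: Dark blue ink pad tin, 56 x 70 x 13 mm, lying loose in the tray. Origin: centre of its underside.

How it is judged:
On the way:
1. the lid has been picked up out of the tray (height (world z) of case_lid above 0.03 m), for 0.2 s.
At the end, for the whole second after the job is handed in: Lid in the grooves, nose at the closed end, within 3.5 mm of fully home (its origin at x = -4 mm in the case frame), square with the case (0.05 rad), catch dropped into its hole (under 1 mm); case flat, thermometer inside it, all at rest (x of case_lid in the frame of instrument_case between -0.0075 and 0 m and y of case_lid in the frame of instrument_case between -0.004 and 0.004 m and z of case_lid in the frame of instrument_case between 0.028 and 0.036 m and x of lid_nose in the frame of instrument_case above 0.08 m and angle between the x axis of case_lid and the x axis of instrument_case, either way round below 0.05 rad and value of joint lid_catch below 0.001 m and angle between instrument_case's own z axis and vertical below 0.05 rad and z of thermometer in the frame of instrument_case between 0 and 0.02 m and horizontal distance between thermometer and instrument_case below 0.03 m and linear speed of each of case_lid, instrument_case below 0.02 m/s); the robot touches nothing.
It fails at once if the case is shoved more than 40 mm from where it stood (distance of instrument_case from where it was at the start of the episode above 0.04 m).
It fails at once if the tray is shoved more than 40 mm (distance of steel_tray from where it was at the start of the episode above 0.04 m).
It fails at once if the stamp is knocked over or shifted more than 45 mm (angle between wood_stamp's own z axis and vertical above 0.5 rad or distance of wood_stamp from where it was at the start of the episode above 0.045 m).
It fails at once if the ink tin is shifted more than 40 mm (distance of tin_pad from where it was at the start of the episode above 0.04 m).
It also fails if it takes over 64 s, if anything falls off the work surface, if the arm or the gripper's body presses on something with over 40 N, if the wrist force passes 120 N, or if a joint passes its speed limit or range.

## Working session

There is one attempt and no reset: what is moved stays moved. The work goes in short steps, Python scripts to look and compute and a tool call to move; the robot and the scene stay as the last step left them, time stands still between calls to the robot, and variables do not carry over. Pictures are saved under pics/ and viewed, at most 10 in all, crops included, and the job is handed in when it is done.

Besides the shell and the picture viewer there is one more tool, called after ">>>" as name(argument=value, ...), one argument or row to a line, values as JSON. carry_out: Moves the arm, as the interface text tells. Its arguments: {"type":"object","properties":{"steps":{"type":"array","items":{"type":"object","properties":{"turn":{"type":"array","items":{"type":"number"}},"slide":{"type":"array","items":{"type":"number"}},"hand":{"type":"number"}}}},"force":{"type":"number"}},"required":["steps"]}

```bash
mkdir -p pics; ls; cat > h.py <<'E'
import numpy as np, cv2
from workcell import env
np.set_printoptions(precision=4,suppress=True)
def ray(f,uv):
    d=np.linalg.inv(f["intrinsics"])@np.array([uv[0],uv[1],1.0])
    return np.array(f["xyz"]),np.array(f["rotation"])@d
def onz(f,uv,z):
    o,d=ray(f,uv); return o+d*(z-o[2])/d[2]
def wrist():
    s=env.sense(); f=env.grab_frame("wrist")
    T=np.eye(4);T[:3,:3]=s["orientation"];T[:3,3]=s["tool_pos"]
    W=T@np.array(f["T_tool_cam"]); f["xyz"]=W[:3,3]; f["rotation"]=W[:3,:3]; return f
def two(f,a,g,b):
    o,d=ray(f,a);p,e=ray(g,b)
    t=np.linalg.lstsq(np.c_[d,-e],p-o,rcond=None)[0]
    A=o+d*t[0];B=p+e*t[1]; return (A+B)/2,np.linalg.norm(A-B)
def proj(f,P):
    c=np.array(f["rotation"]).T@(np.array(P)-np.array(f["xyz"])); k=np.array(f["intrinsics"])@c; return k[:2]/k[2]
E
python3 - <<'E'
from h import *
import pickle
s=env.sense(); print(s["tool_pos"],s["orientation"],s["width"],s["time"])
F={}
for n in("top","side"):
    F[n]=env.grab_frame(n); print(n,F[n]["intrinsics"],F[n]["xyz"],F[n]["rotation"]); cv2.imwrite(f"pics/{n}0.png",F[n]["image"])
F["wrist"]=wrist(); print(F["wrist"]["T_tool_cam"]);cv2.imwrite("pics/wrist0.png",F["wrist"]["image"])
pickle.dump(F,open("f0.pkl","wb"))
E
```

```text
pics
[0.1635 0.4987 0.4035] [[-0.9502  0.3115 -0.001 ]
 [ 0.3115  0.9502 -0.0022]
 [ 0.0003 -0.0024 -1.    ]] 0.08558429590287661 0.0
top [[521.7931   0.     281.2973]
 [  0.     521.7931 211.8466]
 [  0.       0.       1.    ]] [0.2201 0.0985 1.2895] [[-0.012  -0.9697  0.2442]
 [-0.9999  0.011  -0.0056]
 [ 0.0028 -0.2442 -0.9697]]
side [[405.7105   0.     282.7984]
 [  0.     405.7105 207.9545]
 [  0.       0.       1.    ]] [0.6644 1.0788 0.4832] [[-0.9871  0.0495 -0.1521]
 [ 0.1589  0.4103 -0.898 ]
 [ 0.0179 -0.9106 -0.4129]]
[[-0.0003 -0.9536 -0.301   0.0779]
 [ 1.     -0.0005  0.0004 -0.0005]
 [-0.0005 -0.301   0.9536  0.0324]
 [ 0.      0.      0.      1.    ]]
```

View pics/top0.png

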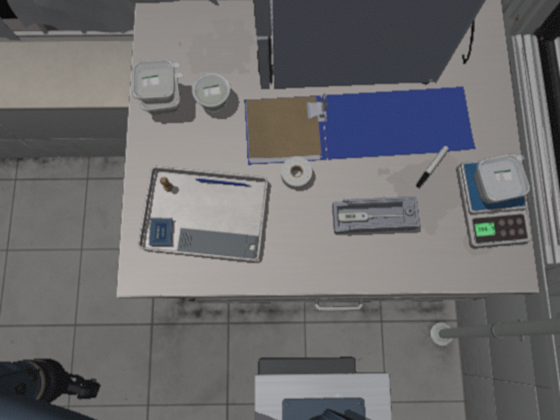

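View pics/side0.png

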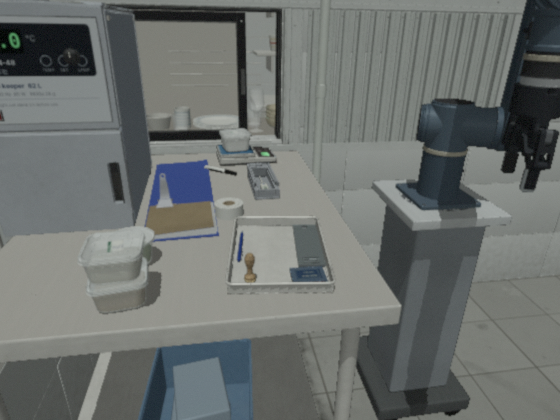

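Top view: the tray is at px (150–270, 170–262). The lid lies along its robot-side wall with the nose and hole at right (250,247) and the ribs at (188,240). The case is at (333–420, 198–235), with the catch hood at right, so its mouth faces left. The side view agrees: the lid is at (308,245), the case at (263,180).

```bash
python3 - <<'E'
from h import *
import pickle
F=pickle.load(open("f0.pkl","rb"));t=F["top"];s=F["side"]
for n,p,z in [("lid TL",(181,229),.008),("lid tail bot",(178,251),.008),("nose r top",(257,235),.008),("hole",(251,247),.008),("tray TL",(152,170),.025),("tray BL",(143,250),.025),("tray BR",(265,262),.025),("tray TR",(270,180),.025),("case TL",(333,200),.045),("case BL",(335,235),.045),("case BR",(420,229),.045),("case TR",(417,197),.045),("stamp",(168,186),.03),("pen",(222,183),.01)]:
    print(n,onz(t,p,z), proj(s,onz(t,p,z)))
im=cv2.cvtColor(t["image"],cv2.COLOR_BGR2HSV)
for uv in [(215,243),(205,215),(188,240),(400,228),(338,210)]: print(uv,im[uv[1],uv[0]])
print(F["wrist"]["xyz"])
w=cv2.imread("pics/wrist0.png")
a=cv2.resize(t["image"][160:270,130:280],None,fx=5,fy=5,interpolation=cv2.INTER_CUBIC)
cv2.imwrite("pics/mix.png",a)
E
```

```text
lid TL [0.5012 0.3434 0.008 ] [299.1982 264.5095]
lid tail bot [0.4454 0.3488 0.008 ] [324.8006 264.048 ]
nose r top [0.4837 0.1526 0.008 ] [291.4984 224.772 ]
hole [0.4534 0.1676 0.008 ] [304.0887 226.7103]
tray TL [0.6522 0.4193 0.025 ] [230.4707 283.6048]
tray BL [0.4459 0.4314 0.025 ] [335.578  279.0045]
tray BR [0.4128 0.1324 0.025 ] [316.5853 214.1582]
tray TR [0.6222 0.1188 0.025 ] [237.1002 216.1115]
case TL [ 0.5623 -0.037   0.045 ] [254.2285 186.3405]
case BL [ 0.4739 -0.0387  0.045 ] [283.6489 184.9141]
case BR [ 0.4865 -0.2468  0.045 ] [270.3441 163.3728]
case TR [ 0.5676 -0.2456  0.045 ] [246.8119 164.2627]
stamp [0.6076 0.3757 0.03  ] [251.4854 267.5021]
pen [0.6203 0.2421 0.01  ] [241.1345 244.3059]
(215, 243) [103  17 105]
(205, 215) [ 18   7 176]
(188, 240) [103  20  88]
(400, 228) [113  18  56]
(338, 210) [120  12  85]
[0.0893 0.5225 0.3712]
```

View pics/wrist0.png

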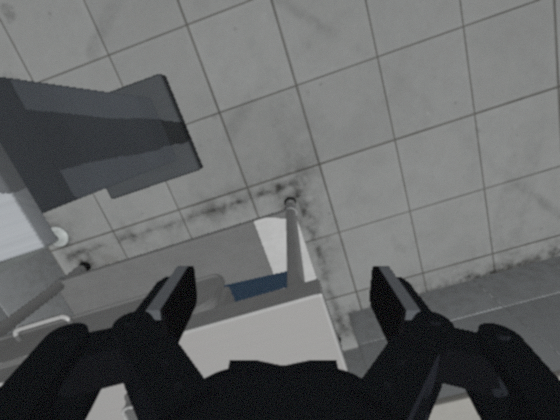

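The wrist camera sees only the floor from the start pose. I'll go above the lid and align the fingers across it.

>>> carry_out(
  steps=[
    {"slide":[-0.035,-0.0105,-0.0015]},
    {"slide":[-0.035,-0.0105,-0.0015]},
    {"slide":[-0.035,-0.0105,-0.0015]},
    {"slide":[-0.035,-0.0105,-0.0015]},
    {"slide":[-0.035,-0.0105,-0.0015]},
  ],
)

```text
$.steps[0]: bad value
```

>>> carry_out(
  steps=[
    {"slide":[-0.035,-0.0105,-0.0015]},
    {"slide":[-0.035,-0.0105,-0.0015]},
    {"slide":[-0.035,-0.0105,-0.0015]},
    {"slide":[-0.035,-0.0105,-0.0015]},
    {"slide":[-0.035,-0.0105,-0.0015]},
  ],
)

```text
$.steps[0]: bad value
```

>>> carry_out(
  steps=[
    {"turn":[0,0,0.136]},
    {"turn":[0,0,0.136]},
    {"turn":[0,0,0.136]},
    {"turn":[0,0,0.136]},
    {"turn":[0,0,0.136]},
  ],
)

```text
$.steps[0]: bad value
```

>>> carry_out(
  steps=[
    {"turn":[0,0,0.136]},
    {"turn":[0,0,0.136]},
    {"turn":[0,0,0.136]},
    {"turn":[0,0,0.136]},
    {"turn":[0,0,0.136]},
  ],
)

```text
$.steps[0]: bad value
```

```bash
python3 - <<'E'
from h import *
import pickle
s=env.sense(); print(s["tool_pos"],s["orientation"],s["joint_positions"],s["time"])
f=wrist();cv2.imwrite("pics/w1.png",f["image"]);pickle.dump(f,open("w1.pkl","wb"));print(f["xyz"])
E
```

```text
[0.1635 0.4987 0.4038] [[-0.9503  0.3115 -0.0008]
 [ 0.3115  0.9502 -0.0017]
 [ 0.0002 -0.0018 -1.    ]] [ 1.1262  0.0486  0.098   1.622  -0.      1.443 ] 0.15
[0.0893 0.5225 0.3714]
```

View pics/w1.png

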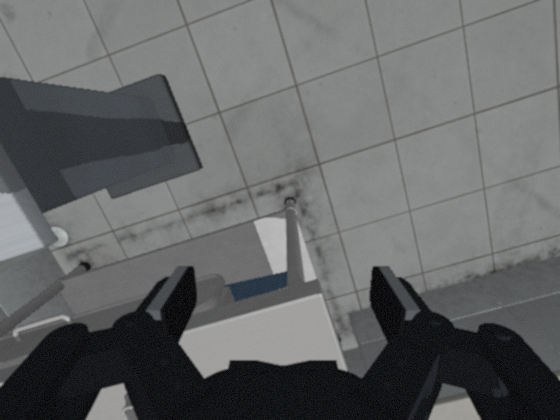

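The rows were refused because all three keys are needed in each. The arm has not moved and the picture is unchanged.

>>> carry_out(
  steps=[
    {"turn":[0,0,0],"slide":[-0.035,-0.0105,-0.0015],"hand":0},
    {"turn":[0,0,0],"slide":[-0.035,-0.0105,-0.0015],"hand":0},
    {"turn":[0,0,0],"slide":[-0.035,-0.0105,-0.0015],"hand":0},
    {"turn":[0,0,0],"slide":[-0.035,-0.0105,-0.0015],"hand":0},
    {"turn":[0,0,0],"slide":[-0.035,-0.0105,-0.0015],"hand":0},
  ],
)

```text
time: 0.7
tool_pos: [0.3144, 0.3935, 0.412]
orientation: [[-0.95, 0.311, -0.0], [0.311, 0.95, -0.0], [0.0, -0.0, -1.0]]
contact_force: [0.0, 1.0, 0.5]
width: 0.0122
grasp_force: 0.0
```

>>> carry_out(
  steps=[
    {"turn":[0,0,0],"slide":[-0.035,-0.0105,-0.0015],"hand":0},
    {"turn":[0,0,0],"slide":[-0.035,-0.0105,-0.0015],"hand":0},
    {"turn":[0,0,0],"slide":[-0.035,-0.0105,-0.0015],"hand":0},
    {"turn":[0,0,0],"slide":[-0.035,-0.0105,-0.0015],"hand":0},
    {"turn":[0,0,0],"slide":[-0.035,-0.0105,-0.0015],"hand":0},
  ],
)

```text
time: 1.2
tool_pos: [0.4645, 0.289, 0.4195]
orientation: [[-0.95, 0.312, -0.0], [0.312, 0.95, -0.0], [0.0, -0.0, -1.0]]
contact_force: [1.1, 0.8, 0.7]
width: 0.0001
grasp_force: 0.0
```

>>> carry_out(
  steps=[
    {"slide":[0,0,0],"hand":0,"turn":[0,0,0.136]},
    {"slide":[0,0,0],"hand":0,"turn":[0,0,0.136]},
    {"slide":[0,0,0],"hand":0,"turn":[0,0,0.136]},
    {"slide":[0,0,0],"hand":0,"turn":[0,0,0.136]},
    {"slide":[0,0,0],"hand":0,"turn":[0,0,0.136]},
  ],
)

```text
time: 1.7
tool_pos: [0.4635, 0.29, 0.4193]
orientation: [[-0.538, 0.843, -0.001], [0.843, 0.538, -0.0], [0.0, -0.001, -1.0]]
contact_force: [-0.0, 0.6, 0.6]
width: -0.0004
grasp_force: 0.0
```

>>> carry_out(
  steps=[
    {"slide":[0,0,0],"hand":0,"turn":[0,0,0.136]},
    {"slide":[0,0,0],"hand":0,"turn":[0,0,0.136]},
    {"slide":[0,0,0],"hand":0,"turn":[0,0,0.136]},
    {"slide":[0,0,0],"hand":0,"turn":[0,0,0.136]},
    {"slide":[0,0,0],"hand":0,"turn":[0,0,0.136]},
  ],
)

```text
time: 2.2
tool_pos: [0.4634, 0.29, 0.4193]
orientation: [[0.111, 0.994, -0.001], [0.994, -0.111, -0.0], [-0.0, -0.001, -1.0]]
contact_force: [-1.2, 1.2, 0.8]
width: 0.0003
grasp_force: 0.0
```

```bash
python3 - <<'E'
from h import *
import pickle
s=env.sense(); print(s["tool_pos"],s["orientation"],s["joint_positions"],s["time"],s["contact_force"])
f=wrist();cv2.imwrite("pics/w2.png",f["image"]);pickle.dump(f,open("w2.pkl","wb"));print(f["xyz"])
E
```

```text
[0.4634 0.29   0.4193] [[ 0.1114  0.9938 -0.0007]
 [ 0.9938 -0.1114 -0.0003]
 [-0.0004 -0.0007 -1.    ]] [ 0.4366  0.1098  0.1939  1.6557 -0.      2.119 ] 2.2 [-1.1688  1.1896  0.8259]
[0.4712 0.3666 0.3869]
```

View pics/w2.png

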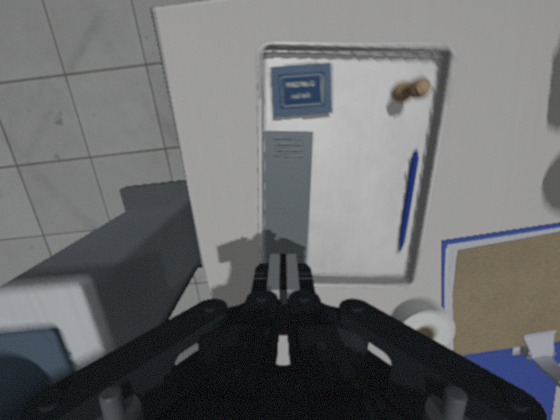

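The lid's tail corners are at (263,131) and (313,132), with the left edge tight to the wall. The stamp is at (412,90), the tin at (302,90) and the pen at (408,200). The nose is hidden by the fingers. I'll take a second view from 80 mm back.

>>> carry_out(
  steps=[
    {"turn":[0,0,0],"slide":[0.04,0,0],"hand":0},
    {"turn":[0,0,0],"slide":[0.04,0,0],"hand":0},
    {"turn":[0,0,0],"slide":[0,0,0],"hand":0},
  ],
)

```text
time: 2.55
tool_pos: [0.4719, 0.373, 0.4173]
orientation: [[0.1, 0.995, -0.002], [0.995, -0.1, 0.001], [0.0, -0.003, -1.0]]
contact_force: [0.4, -1.3, 0.0]
width: -0.0
grasp_force: 0.0
```

```bash
cat >> h.py <<'E'
def lidquad(f,roi,lo=(95,12,60),hi=(112,60,150)):
    x0,y0,x1,y1=roi; h=cv2.cvtColor(f["image"],cv2.COLOR_BGR2HSV)
    m=cv2.inRange(h,lo,hi); k=np.zeros_like(m); k[y0:y1,x0:x1]=m[y0:y1,x0:x1]
    k=cv2.morphologyEx(k,cv2.MORPH_OPEN,np.ones((5,5)))
    c=max(cv2.findContours(k,0,1)[0],key=cv2.contourArea)
    return cv2.boxPoints(cv2.minAreaRect(c)),cv2.contourArea(c),k
E
python3 - <<'E'
from h import *
import pickle
s=env.sense(); print(s["tool_pos"])
g=wrist();pickle.dump(g,open("w3.pkl","wb"));f=pickle.load(open("w2.pkl","rb"))
h=cv2.cvtColor(f["image"],cv2.COLOR_BGR2HSV)
print(h[180,262:320:6].tolist(), h[125:140:3,290].tolist(), h[200,264:276].tolist())
P=onz(f,(313,132),.0075); print(P,proj(g,P))
for F,r in((f,(240,120,330,250)),(g,(230,150,340,380))):
    q,a,k=lidquad(F,r); print(a,q.tolist(),[onz(F,p,.0075)[:2] for p in q])
v=np.hstack([g["image"][100:400,150:430],cv2.cvtColor(lidquad(g,(230,150,340,380))[2],cv2.COLOR_GRAY2BGR)[100:400,150:430]])
cv2.imwrite("pics/w3.png",v)
E
```

```text
[0.4719 0.373  0.4173]
[[60, 2, 117], [97, 22, 105], [99, 31, 106], [98, 19, 105], [100, 29, 107], [104, 28, 102], [101, 26, 106], [96, 25, 103], [90, 10, 131], [60, 1, 179]] [[60, 1, 190], [60, 1, 191], [98, 7, 143], [100, 27, 113], [106, 25, 110]] [[102, 11, 111], [99, 23, 109], [98, 27, 105], [103, 30, 102], [104, 26, 107], [100, 22, 103], [103, 29, 106], [102, 25, 103], [100, 30, 103], [98, 27, 104], [104, 27, 104], [102, 24, 105]]
[0.5055 0.3445 0.0075] [312.161  198.8389]
4603.0 [[262.36920166015625, 245.12484741210938], [265.0264892578125, 130.86105346679688], [311.53619384765625, 131.94268798828125], [308.87890625, 246.20648193359375]] [array([0.424, 0.202]), array([0.4473, 0.3524]), array([0.5037, 0.3448]), array([0.4875, 0.1933])]
1784.0 [[264.6216735839844, 253.5936279296875], [266.6598815917969, 196.5235595703125], [310.2114562988281, 198.0789794921875], [308.1732482910156, 255.1490478515625]] [array([0.4346, 0.2729]), array([0.4469, 0.3535]), array([0.5031, 0.3458]), array([0.4943, 0.2646])]
```

View pics/w3.png

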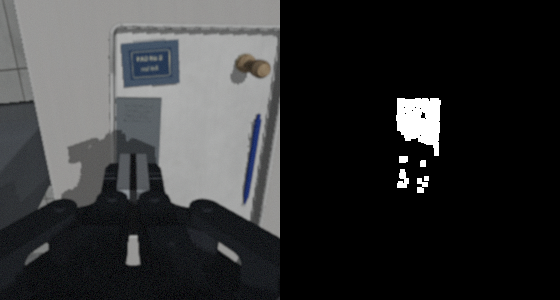

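The second view (crop) shows the lid's tail at crop (117–161, 98). The shadow hides the rest, but the tail corners are enough to triangulate.

```bash
python3 - <<'E'
from h import *
import pickle
f=pickle.load(open("w2.pkl","rb"));g=pickle.load(open("w3.pkl","rb"));F=pickle.load(open("f0.pkl","rb"))
A=[(264.5,130.2),(312.5,131.3)];B=[(266,195.8),(311.2,197.4)]
for a,b in zip(A,B): print(two(f,a,g,b),two(f,a,F["top"],proj(F["top"],onz(f,a,.0075))))
# rim/tray height: right edge of lid line fit in f
q=[(309.5,246),(312.5,131.3)]
P=[onz(f,p,.0075) for p in q]; d=P[0]-P[1]; print("edge dir heading",np.degrees(np.arctan2(d[1],d[0])))
# case corners top cam, refine mask
t=F["top"]; im=t["image"][180:250,320:435]; h=cv2.cvtColor(im,cv2.COLOR_BGR2HSV); print(h[45,::8].tolist()); 
m=cv2.inRange(h,(95,5,30),(135,70,125)); m=cv2.morphologyEx(m,cv2.MORPH_CLOSE,np.ones((5,5)));m=cv2.morphologyEx(m,cv2.MORPH_OPEN,np.ones((3,3)))
c=max(cv2.findContours(m,0,1)[0],key=cv2.contourArea); r=cv2.minAreaRect(c); print(r,(cv2.boxPoints(r)+[320,180]).tolist())
E
```

```text
(array([0.446 , 0.3531, 0.0019]), np.float64(0.0007485824798769888)) (array([0.4467, 0.3533, 0.0075]), np.float64(1.3597399555105182e-16))
(array([0.5051, 0.3452, 0.0025]), np.float64(0.0006729078546669518)) (array([0.505 , 0.3454, 0.0075]), np.float64(3.885780586188048e-16))
edge dir heading -96.24407164595463
[[17, 15, 157], [13, 15, 157], [116, 16, 130], [113, 18, 130], [111, 15, 117], [113, 18, 128], [116, 15, 120], [113, 17, 123], [113, 18, 126], [120, 15, 122], [113, 19, 122], [114, 21, 123], [115, 13, 119], [15, 11, 139], [15, 15, 136]]
((55.65045166015625, 34.65950393676758), (33.15291213989258, 85.71240234375), 87.27368927001953) [[332.0542964935303, 200.1402702331543], [417.66968536376953, 196.06335067749023], [419.2466049194336, 229.17873764038086], [333.63121795654297, 233.25565719604492]]
```

Width comes out at 59.7 mm and the heading at -96.2°, so the lid centre is about (0.465, 0.251). Next: move over the centre with closed fingers and descend.

>>> carry_out(
  steps=[
    {"turn":[0,0,0],"slide":[-0.041,0.001,0.02],"hand":0},
    {"turn":[0,0,0],"slide":[-0.041,0.001,0.02],"hand":0},
    {"turn":[0,0,0],"slide":[-0.039,0.001,0.03],"hand":0},
    {"turn":[0,0,0],"slide":[0,0,0.045],"hand":0},
    {"turn":[0,0,0],"slide":[0,0,0.045],"hand":0},
  ],
)

```text
time: 3.1
tool_pos: [0.4623, 0.2469, 0.2598]
orientation: [[0.107, 0.994, 0.003], [0.994, -0.107, 0.001], [0.001, 0.003, -1.0]]
contact_force: [0.5, 0.6, -0.6]
width: -0.0002
grasp_force: 0.0
```

>>> carry_out(
  steps=[
    {"turn":[0,0,0],"slide":[0,0,0.03],"hand":0},
    {"turn":[0,0,0],"slide":[0,0,0.02],"hand":0},
    {"turn":[0,0,0],"slide":[0,0,0],"hand":0},
    {"turn":[0,0,0],"slide":[0,0,0],"hand":0},
  ],
)

```text
time: 3.5
tool_pos: [0.462, 0.2484, 0.2101]
orientation: [[0.106, 0.994, -0.0], [0.994, -0.106, -0.0], [-0.0, -0.0, -1.0]]
contact_force: [0.6, 0.1, -0.4]
width: 0.0
grasp_force: 0.0
```

```bash
python3 - <<'E'
from h import *
s=env.sense(); print(s["tool_pos"],s["orientation"],s["contact_force"],s["time"])
E
```

```text
[0.462  0.2484 0.2101] [[ 0.1057  0.9944 -0.0002]
 [ 0.9944 -0.1057 -0.0003]
 [-0.0004 -0.0002 -1.    ]] [ 0.6443  0.0844 -0.3521] 3.5
```

>>> carry_out(
  steps=[
    {"turn":[0,0,0],"slide":[0,0,0.016],"hand":0},
    {"turn":[0,0,0],"slide":[0,0,0.008],"hand":0},
    {"turn":[0,0,0],"slide":[0,0,0.003],"hand":0},
    {"turn":[0,0,0],"slide":[0,0,0.001],"hand":0},
    {"turn":[0,0,0],"slide":[0,0,0],"hand":0},
  ],
)

```text
time: 4.0
tool_pos: [0.4624, 0.2491, 0.1824]
orientation: [[0.106, 0.994, 0.001], [0.994, -0.106, 0.0], [0.0, 0.001, -1.0]]
contact_force: [0.9, 0.6, 0.2]
width: 0.0006
grasp_force: 0.0
```

>>> carry_out(
  steps=[
    {"turn":[0,0,0],"slide":[0,0,0.001],"hand":0},
    {"turn":[0,0,0],"slide":[0,0,0],"hand":0},
  ],
)

```text
time: 4.2
tool_pos: [0.4625, 0.2492, 0.1815]
orientation: [[0.106, 0.994, 0.002], [0.994, -0.106, 0.001], [0.001, 0.001, -1.0]]
contact_force: [0.1, -0.8, 2.2]
width: -0.0
grasp_force: 1.2
```

>>> carry_out(
  steps=[
    {"turn":[0,0,0],"slide":[0,0,0.001],"hand":0},
    {"turn":[0,0,0],"slide":[0,0,0],"hand":0},
  ],
)

```text
time: 4.4
tool_pos: [0.4625, 0.2492, 0.1815]
orientation: [[0.106, 0.994, 0.002], [0.994, -0.106, 0.001], [0.001, 0.002, -1.0]]
contact_force: [-2.0, 0.1, 6.9]
width: -0.0
grasp_force: 3.5
```

Contact at TCP z 0.1815, so the lid top is at about 8.5 mm, matching the text. Drag it off the wall at about 8 N.

>>> carry_out(
  steps=[
    {"turn":[0,0,0],"slide":[0,0.004,0.0003],"hand":0},
    {"turn":[0,0,0],"slide":[0,0.008,0],"hand":0},
    {"turn":[0,0,0],"slide":[0,0.01,0],"hand":0},
  ],
)

```text
time: 4.7
tool_pos: [0.4831, 0.2473, 0.1815]
orientation: [[0.104, 0.995, -0.002], [0.995, -0.104, 0.002], [0.002, -0.003, -1.0]]
contact_force: [-6.2, -0.2, 10.8]
width: -0.0001
grasp_force: 5.5
```

>>> carry_out(
  steps=[
    {"turn":[0,0,0],"slide":[0,0.01,0],"hand":0},
    {"turn":[0,0,0],"slide":[0,0.01,0],"hand":0},
    {"turn":[0,0,0],"slide":[0,0.01,0],"hand":0},
    {"turn":[0,0,0],"slide":[0,0,0],"hand":0},
  ],
)

```text
time: 5.1
tool_pos: [0.515, 0.2439, 0.1815]
orientation: [[0.106, 0.994, 0.002], [0.994, -0.106, 0.002], [0.002, 0.002, -1.0]]
contact_force: [-2.0, 0.5, 6.4]
width: -0.0002
grasp_force: 3.3
```

>>> carry_out(
  steps=[
    {"turn":[0,0,0],"slide":[0,0,-0.02],"hand":0},
    {"turn":[0,0,0],"slide":[0,0,-0.04],"hand":0.085},
    {"turn":[0,0,0],"slide":[0,0,-0.045],"hand":0.085},
    {"turn":[0,0,0],"slide":[0,0,-0.045],"hand":0.085},
    {"turn":[0,0,0],"slide":[0,0,0],"hand":0.085},
  ],
)

```text
time: 5.6
tool_pos: [0.5158, 0.2442, 0.3382]
orientation: [[0.106, 0.994, 0.014], [0.994, -0.106, 0.005], [0.006, 0.014, -1.0]]
contact_force: [0.2, 1.4, 0.6]
width: 0.0578
grasp_force: 0.0
```

>>> carry_out(
  steps=[
    {"turn":[0,0,0],"slide":[0,0,0],"hand":0.085},
    {"turn":[0,0,0],"slide":[0,0,0],"hand":0.085},
  ],
)

```text
time: 5.8
tool_pos: [0.5134, 0.2434, 0.328]
orientation: [[0.106, 0.994, -0.002], [0.994, -0.106, -0.001], [-0.001, -0.002, -1.0]]
contact_force: [-0.5, -0.2, -0.5]
width: 0.0842
grasp_force: 0.0
```

```bash
python3 - <<'E'
from h import *
import pickle
s=env.sense(); print(s["tool_pos"],s["orientation"],s["width"],s["time"])
g=wrist();pickle.dump(g,open("w4.pkl","wb"))
# expected tail corners
for p in [(.446+.052,.3531-.0055,.0085),(.505+.052,.345-.0055,.0085)]: print(proj(g,p))
cv2.imwrite("pics/w4.png",g["image"])
E
```

```text
[0.5134 0.2434 0.328 ] [[ 0.1057  0.9944 -0.0022]
 [ 0.9944 -0.1057 -0.0008]
 [-0.001  -0.0021 -1.    ]] 0.0842352326591344 5.8
[254.8725  86.6957]
[321.8514  88.8565]
```

View pics/w4.png

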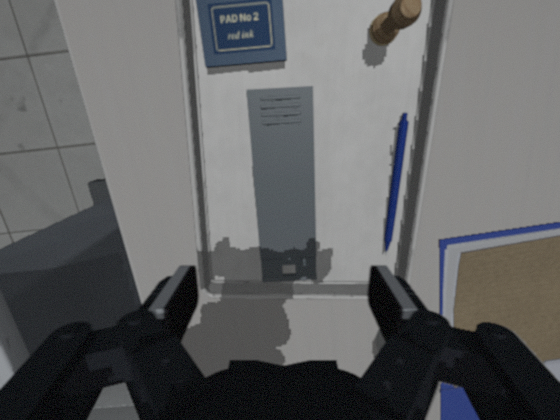

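The lid is now clear of the wall: tail at (248–312, 88), nose at (262–316, 282), hole at (289,269). The nose-end wall is close behind it, and the pen, stamp and tin are untouched.

```bash
cat >> h.py <<'E'
def edges(f,rows,c0,c1,z):
    """left/right edge of a dark strip: subpixel half-level crossings per row -> world points"""
    g=cv2.GaussianBlur(cv2.cvtColor(f["image"],cv2.COLOR_BGR2GRAY),(3,3),0).astype(float); L=[];R=[]
    for r in rows:
        x=g[r,c0:c1]; d=np.diff(x); m=(c1-c0)//2
        L.append(onz(f,(c0+np.argmin(d[:m])+.5,r),z)[:2]); R.append(onz(f,(c0+m+np.argmax(d[m:])+.5,r),z)[:2])
    return np.array(L),np.array(R)
def line(P):
    vx,vy,x,y=cv2.fitLine(P.astype(np.float32),cv2.DIST_HUBER,0,.001,.001).ravel(); 
    return np.array([x,y]),np.array([vx,vy])*(-1 if vy>0 else 1)
E
python3 - <<'E'
from h import *
import pickle
f=pickle.load(open("w4.pkl","rb"));z=.0083
L,R=edges(f,range(130,235,5),225,345,z)
pl,dl=line(L);pr,dr=line(R);print(pl,dl,pr,dr,np.degrees([np.arctan2(dl[1],dl[0]),np.arctan2(dr[1],dr[0])]))
u=dl+dr;u/=np.linalg.norm(u);n=np.array([-u[1],u[0]]);w=(pr-pl)@n;print("width",w)
g=cv2.cvtColor(f["image"],cv2.COLOR_BGR2GRAY).astype(float)
T=[]
for c in range(260,305,5):
    d=np.diff(g[75:100,c]); T.append(onz(f,(c,75+np.argmin(d)+.5),z)[:2])
T=np.array(T);N=[]
for c in range(270,312,5):
    d=np.diff(g[274:290,c]); N.append(onz(f,(c,274+np.argmax(d)+.5),z)[:2])
ta=np.median(T@u);no=np.median(np.array(N)@u);print("length",no-ta)
c=((pl+pr)/2)@n
o=n*c+u*(ta+.099);print("origin",o,"nose-based",n*c+u*(no-.099),"u",u)
s=env.sense();R3=s["orientation"]
for off in(0,-.03,-.04): 
  tgt=np.r_[o+u*off,.328]; print(off,tgt,R3.T@(tgt-s["tool_pos"]))
print("yaw tool x heading",np.degrees(np.arctan2(R3[1,0],R3[0,0])),"want",np.degrees(np.arctan2(-u[1],-u[0])))
E
```

```text
[0.4851 0.2634] [-0.0547 -0.9985] [0.5444 0.2621] [-0.0548 -0.9985] [-93.1336 -93.1397]
width 0.059328914
length 0.1945685339452464
origin [0.5138 0.2459] nose-based [0.514  0.2493] u [-0.0547 -0.9985]
0 [0.5138 0.2459 0.328 ] [ 0.0027  0.0003 -0.0007]
-0.03 [0.5155 0.2758 0.328 ] [ 0.0326 -0.0012 -0.0007]
-0.04 [0.516  0.2858 0.328 ] [ 0.0426 -0.0017 -0.0007]
yaw tool x heading 83.92588496929935 want 86.86335
```

>>> carry_out(
  steps=[
    {"turn":[0,0,-0.051],"slide":[0,0,0],"hand":0.085},
    {"turn":[0,0,0],"slide":[0.0375,0,0.03],"hand":0.085},
    {"turn":[0,0,0],"slide":[0,0,0.04],"hand":0.085},
    {"turn":[0,0,0],"slide":[0,0,0.04],"hand":0.085},
    {"turn":[0,0,0],"slide":[0,0,0.02],"hand":0.085},
  ],
)

```text
time: 6.35
tool_pos: [0.5128, 0.2801, 0.1924]
orientation: [[0.054, 0.998, -0.01], [0.999, -0.054, -0.004], [-0.005, -0.01, -1.0]]
contact_force: [-0.8, -0.2, 0.3]
width: 0.085
grasp_force: 0.0
```

>>> carry_out(
  steps=[
    {"turn":[0,0,0],"slide":[0,0,0.01],"hand":0.085},
    {"turn":[0,0,0],"slide":[0,0,0],"hand":0.085},
    {"turn":[0,0,0],"slide":[0,0,0],"hand":0.085},
  ],
)

```text
time: 6.65
tool_pos: [0.5161, 0.2809, 0.1899]
orientation: [[0.055, 0.998, 0.001], [0.998, -0.055, 0.0], [0.0, 0.001, -1.0]]
contact_force: [-0.7, -0.3, 0.5]
width: 0.0852
grasp_force: 0.0
```

```bash
python3 - <<'E'
from h import *
s=env.sense();R=s["orientation"]; print(s["tool_pos"],R,s["contact_force"],s["width"])
u=np.array([-.0547,-.9985]);o=np.array([.5138,.2459]); d=s["tool_pos"][:2]-o; print("along",d@u,"perp",d@np.array([-u[1],u[0]]),np.degrees(np.arctan2(R[1,0],R[0,0])))
E
```

```text
[0.5161 0.2809 0.1899] [[ 0.0551  0.9985  0.0005]
 [ 0.9985 -0.0551  0.0002]
 [ 0.0003  0.0005 -1.    ]] [-0.6843 -0.2648  0.5133] 0.08518959440409471
along -0.03511424546464804 perp 0.0003870059317194346 86.84181933652351
```

>>> carry_out(
  steps=[
    {"turn":[0,0,0],"slide":[0,0,0.01],"hand":0.085},
    {"turn":[0,0,0],"slide":[0,0,0.0075],"hand":0.085},
    {"turn":[0,0,0],"slide":[0,0,0],"hand":0.072},
    {"turn":[0,0,0],"slide":[0,0,0],"hand":0.065},
    {"turn":[0,0,0],"slide":[0,0,0],"hand":0.065},
  ],
  force=50,
)

```text
time: 7.15
tool_pos: [0.516, 0.2809, 0.1722]
orientation: [[0.055, 0.998, 0.001], [0.998, -0.055, 0.0], [0.0, 0.001, -1.0]]
contact_force: [1.0, -0.6, -0.2]
width: 0.065
grasp_force: 0.0
```

>>> carry_out(
  steps=[
    {"turn":[0,0,0],"slide":[0,0,0.0015],"hand":0.065},
    {"turn":[0,0,0],"slide":[0,0,0],"hand":0.065},
  ],
)

```text
time: 7.35
tool_pos: [0.5159, 0.2809, 0.1705]
orientation: [[0.055, 0.998, 0.0], [0.998, -0.055, 0.0], [0.0, 0.0, -1.0]]
contact_force: [-0.3, 0.3, 0.2]
width: 0.065
grasp_force: 0.0
```

>>> carry_out(
  steps=[
    {"turn":[0,0,0],"slide":[0,0,0.001],"hand":0.065},
    {"turn":[0,0,0],"slide":[0,0,0],"hand":0.062},
    {"turn":[0,0,0],"slide":[0,0,0],"hand":0.05},
    {"turn":[0,0,0],"slide":[0,0,0],"hand":0.05},
    {"turn":[0,0,0],"slide":[0,0,0],"hand":0.05},
  ],
)

```text
time: 7.85
tool_pos: [0.5164, 0.2812, 0.171]
orientation: [[0.055, 0.998, 0.002], [0.998, -0.055, 0.001], [0.001, 0.002, -1.0]]
contact_force: [-0.2, -0.3, 6.3]
width: 0.058
grasp_force: 57.0
```

>>> carry_out(
  steps=[
    {"turn":[0,0,0],"slide":[0,0,0],"hand":0.05},
    {"turn":[0,0,0],"slide":[0,0,-0.005],"hand":0.05},
    {"turn":[0,0,0],"slide":[0,0,-0.01],"hand":0.05},
    {"turn":[0,0,0],"slide":[0,0,-0.02],"hand":0.05},
    {"turn":[0,0,0],"slide":[0,0,0],"hand":0.05},
  ],
  force=80,
)

```text
time: 8.35
tool_pos: [0.5171, 0.2814, 0.2074]
orientation: [[0.055, 0.998, 0.005], [0.998, -0.055, 0.002], [0.002, 0.005, -1.0]]
contact_force: [0.6, 0.3, 0.2]
width: 0.0571
grasp_force: 85.2
```

The grip holds (width 58 mm, lid lifted 36 mm). Lift it further and carry it beside the case to measure lid and case together.

>>> carry_out(
  steps=[
    {"turn":[0,0,0],"slide":[0,0,-0.03],"hand":0.05},
    {"turn":[0,0,0],"slide":[0,0,-0.04],"hand":0.05},
    {"turn":[0,0,0],"slide":[-0.02,-0.006,-0.04],"hand":0.05},
    {"turn":[0,0,0],"slide":[-0.035,-0.01,-0.02],"hand":0.05},
    {"turn":[0,0,0],"slide":[-0.04,-0.012,0],"hand":0.05},
  ],
)

```text
time: 8.85
tool_pos: [0.4837, 0.1876, 0.3387]
orientation: [[0.053, 0.999, 0.008], [0.999, -0.053, 0.002], [0.002, 0.008, -1.0]]
contact_force: [0.3, -1.9, -0.7]
width: 0.0566
grasp_force: 85.6
```

>>> carry_out(
  steps=[
    {"turn":[0,0,0],"slide":[-0.04,-0.012,0],"hand":0.05},
    {"turn":[0,0,0],"slide":[-0.04,-0.012,0],"hand":0.05},
    {"turn":[0,0,0],"slide":[-0.04,-0.012,0],"hand":0.05},
    {"turn":[0,0,0],"slide":[-0.04,-0.012,0],"hand":0.05},
    {"turn":[0,0,0],"slide":[-0.04,-0.012,0],"hand":0.05},
  ],
)

```text
time: 9.35
tool_pos: [0.4108, -0.0101, 0.3338]
orientation: [[0.054, 0.999, -0.0], [0.999, -0.054, -0.0], [-0.0, -0.0, -1.0]]
contact_force: [0.0, -0.4, -0.5]
width: 0.0569
grasp_force: 85.6
```

>>> carry_out(
  steps=[
    {"turn":[0,0,0],"slide":[-0.035,-0.012,0],"hand":0.05},
    {"turn":[0,0,0],"slide":[0,0,0],"hand":0.05},
    {"turn":[0,0,0],"slide":[0,0,0],"hand":0.05},
  ],
)

```text
time: 9.65
tool_pos: [0.3976, -0.0436, 0.3339]
orientation: [[0.058, 0.998, -0.0], [0.998, -0.058, 0.001], [0.001, -0.0, -1.0]]
contact_force: [-1.2, -0.4, -1.3]
width: 0.0573
grasp_force: 85.6
```

```bash
python3 - <<'E'
from h import *
import pickle
s=env.sense(); print(s["tool_pos"],s["orientation"],s["width"],s["grasp_force"],s["time"])
g=wrist();pickle.dump(g,open("w5.pkl","wb"));cv2.imwrite("pics/w5.png",g["image"])
E
```

```text
[ 0.3976 -0.0436  0.3339] [[ 0.0575  0.9983 -0.0001]
 [ 0.9983 -0.0575  0.0007]
 [ 0.0007 -0.0002 -1.    ]] 0.057265850441536315 85.60506820678711 9.65
```

View pics/w5.png

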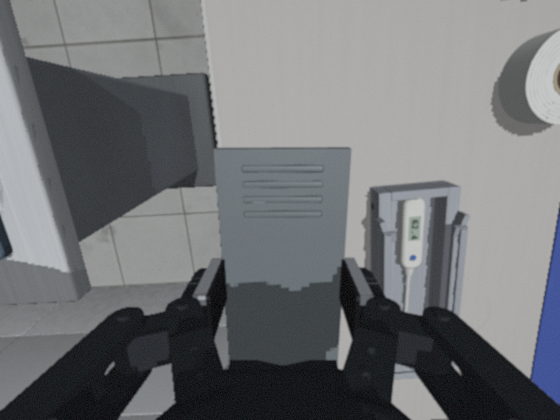

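The held lid has its tail at row 149 (x 217–350), square in the fingers. The case mouth end spans (371,190)–(458,183), the rails begin at about rows 215–232, and the thermometer lies inside. Take a second view shifted for triangulation.

>>> carry_out(
  steps=[
    {"turn":[0,0,0],"slide":[-0.03,-0.012,0],"hand":0.05},
    {"turn":[0,0,0],"slide":[-0.03,-0.012,0],"hand":0.05},
    {"turn":[0,0,0],"slide":[0,0,0],"hand":0.05},
    {"turn":[0,0,0],"slide":[0,0,0],"hand":0.05},
  ],
)

```text
time: 10.1
tool_pos: [0.371, -0.1011, 0.3342]
orientation: [[0.054, 0.999, 0.0], [0.999, -0.054, 0.001], [0.001, 0.0, -1.0]]
contact_force: [-0.1, 1.0, -1.0]
width: 0.0571
grasp_force: 85.6
```

```bash
python3 - <<'E'
from h import *
import pickle
s=env.sense(); print(s["tool_pos"],s["orientation"])
g=wrist();pickle.dump(g,open("w6.pkl","wb"));f=pickle.load(open("w5.pkl","rb"))
S=2
a=g["image"][60:360,330:530];b=f["image"][150:390,350:480]
print(f["intrinsics"][0])
a=cv2.resize(a,None,fx=2,fy=2,interpolation=cv2.INTER_CUBIC);b=cv2.resize(b,None,fx=2.5,fy=2.5,interpolation=cv2.INTER_CUBIC)
c=np.zeros((600,400+b.shape[1],3),np.uint8);c[:600,:400]=a;c[:b.shape[0],400:]=b
cv2.imwrite("pics/c1.png",c);print(c.shape)
E
```

```text
[ 0.371  -0.1011  0.3342] [[ 0.0544  0.9985  0.0002]
 [ 0.9985 -0.0544  0.001 ]
 [ 0.001   0.0001 -1.    ]]
[299.657    0.     282.6842]
(600, 725, 3)
```

View pics/c1.png

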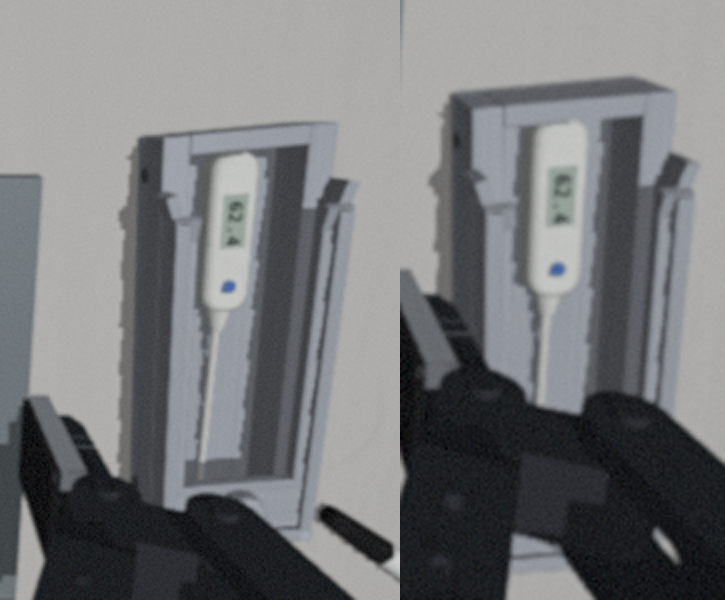

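Left crop (scale 2, origin 330,60): the mouth's top corners are at (165,137) and (337,123). The right crop (scale 2.5, origin 350,150) has them at (472,111) and (675,92). The left rail's outer edge runs about (172,220)→(167,490), the right one (355,208)→(315,500).

```bash
python3 - <<'E'
from h import *
import pickle
f=pickle.load(open("w5.pkl","rb"));g=pickle.load(open("w6.pkl","rb"));t=pickle.load(open("f0.pkl","rb"))["top"]
l=two(f,(378.8,194.4),g,(412.5,128.5));r=two(f,(460,186.8),g,(498.5,121.5));print(l,r,np.linalg.norm(l[0]-r[0]))
d=(r[0]-l[0]);print("mouth mid",(l[0]+r[0])/2,"x-axis heading from mouth edge",np.degrees(np.arctan2(-d[0],d[1])) )
G=cv2.GaussianBlur(cv2.cvtColor(g["image"],cv2.COLOR_BGR2GRAY),(3,3),0).astype(float)
L=[];R=[];px=[]
for k in np.linspace(0,1,16):
    y=175+k*105
    yi=int(round(y)); cl=int(415.5-k*2); cr=int(506-(y-165)*.137)
    dl=np.diff(G[yi,cl-7:cl+8]); dr=np.diff(G[yi,cr-8:cr+9])
    a=cl-7+np.argmax(dl)+.5; b=cr-8+np.argmax(np.abs(dr))+.5
    px.append((yi,a,b)); L.append(onz(g,(a,yi),.045)[:2]); R.append(onz(g,(b,yi),.045)[:2])
print(px)
L=np.array(L);R=np.array(R)
for P in(L,R):
    p,v=line(P); print(p,v,np.degrees(np.arctan2(v[1],v[0])), np.abs((P-p)@np.array([-v[1],v[0]])).max())
for z in(.031,.045): print(z,[onz(t,p,z)[:2] for p in((332,200.1),(417.7,196.1))],[onz(t,p,0)[:2] for p in((333.6,233.3),(419.2,229.2))])
print(proj(t,l[0]),proj(t,r[0]))
# lid held: tail edges
for F,q in((f,[(217,149),(350,149)]),): 
    for z in (.16,.17,.175):print(z,[onz(F,p,z) for p in q])
E
```

```text
(array([ 0.4853, -0.0397,  0.0341]), np.float64(0.00015400033609389973)) (array([ 0.5621, -0.0382,  0.0286]), np.float64(8.686843350688119e-05)) 0.07702610257869838
mouth mid [ 0.5237 -0.0389  0.0314] x-axis heading from mouth edge -88.8930551569397
[(175, np.float64(417.5), np.float64(498.5)), (182, np.float64(417.5), np.float64(495.5)), (189, np.float64(417.5), np.float64(494.5)), (196, np.float64(416.5), np.float64(493.5)), (203, np.float64(416.5), np.float64(492.5)), (210, np.float64(415.5), np.float64(491.5)), (217, np.float64(415.5), np.float64(490.5)), (224, np.float64(415.5), np.float64(489.5)), (231, np.float64(415.5), np.float64(488.5)), (238, np.float64(414.5), np.float64(487.5)), (245, np.float64(414.5), np.float64(487.5)), (252, np.float64(413.5), np.float64(486.5)), (259, np.float64(413.5), np.float64(485.5)), (266, np.float64(413.5), np.float64(484.5)), (273, np.float64(412.5), np.float64(483.5)), (280, np.float64(412.5), np.float64(482.5))]
[ 0.4901 -0.138 ] [ 0.0304 -0.9995] -88.25666 0.000532362388832525
[ 0.5581 -0.1448] [ 0.0315 -0.9995] -88.19731 0.0020096325819761907
0.031 [array([ 0.5659, -0.036 ]), array([ 0.5739, -0.2514])] [array([ 0.4875, -0.0403]), array([ 0.4956, -0.2572])]
0.045 [array([ 0.562 , -0.0345]), array([ 0.5699, -0.2475])] [array([ 0.4875, -0.0403]), array([ 0.4956, -0.2572])]
[334.7627 231.3356] [332.8108 201.7803]
0.16 [array([0.3698, 0.0208, 0.16  ]), array([0.4315, 0.0173, 0.16  ])]
0.17 [array([0.372 , 0.0217, 0.17  ]), array([0.4294, 0.0184, 0.17  ])]
0.175 [array([0.3731, 0.0222, 0.175 ]), array([0.4283, 0.019 , 0.175 ])]
```

The mouth centre is (0.524, -0.039, 0.031), width 77 mm and height 31 mm as the text says, heading about -88.2°. Now check the held lid's pitch and offset in the hand.

```bash
python3 - <<'E'
from h import *
import pickle
for n in("w5","w6"):
    f=pickle.load(open(n+".pkl","rb")); G=cv2.GaussianBlur(cv2.cvtColor(f["image"],cv2.COLOR_BGR2GRAY),(3,3),0).astype(float)
    out=[];C=[]
    for y in list(range(158,260,12)):
        cl=217+(y-149)*.056; cr=350-(y-149)*.052
        e=[]
        for c in(cl,cr):
            c=int(c); d=np.abs(np.diff(G[y,c-8:c+9])); i=np.argmax(d)
            i0=max(i-1,0); w=d[i0:i+2]; e.append(c-8+.5+(np.arange(i0,i0+len(w))*w).sum()/w.sum())
        A=onz(f,(e[0],y),.17);B=onz(f,(e[1],y),.17); out.append((y,round(e[0],1),round(e[1],1),round(np.linalg.norm(A-B)*1e3,2)));C.append((A+B)[:2]/2)
    print(out); p,v=line(np.array(C)); print("mid",p,"heading",np.degrees(np.arctan2(v[1],v[0])))
E
```

```text
[(158, np.float64(213.5), np.float64(350.4), np.float64(59.68)), (170, np.float64(214.5), np.float64(349.5), np.float64(59.59)), (182, np.float64(215.4), np.float64(348.6), np.float64(59.5)), (194, np.float64(216.6), np.float64(347.7), np.float64(59.26)), (206, np.float64(216.6), np.float64(347.4), np.float64(59.88)), (218, np.float64(217.5), np.float64(346.5), np.float64(59.82)), (230, np.float64(218.5), np.float64(345.5), np.float64(59.65)), (242, np.float64(219.6), np.float64(344.6), np.float64(59.51)), (254, np.float64(220.6), np.float64(344.4), np.float64(59.69))]
mid [ 0.3986 -0.006 ] heading -93.166176
[(158, np.float64(213.4), np.float64(350.4), np.float64(59.86)), (170, np.float64(214.6), np.float64(349.5), np.float64(59.66)), (182, np.float64(215.6), np.float64(348.6), np.float64(59.52)), (194, np.float64(216.5), np.float64(347.7), np.float64(59.44)), (206, np.float64(216.6), np.float64(347.4), np.float64(60.03)), (218, np.float64(217.5), np.float64(346.4), np.float64(59.92)), (230, np.float64(218.5), np.float64(345.6), np.float64(59.8)), (242, np.float64(219.6), np.float64(344.6), np.float64(59.65)), (254, np.float64(220.6), np.float64(344.4), np.float64(59.82))]
mid [ 0.3719 -0.0635] heading -93.00232
```

The lid is level in the hand, heading equal to the tool's, height as expected. Turn to the case heading (-0.085 rad about tool z) and hover above the mouth.

>>> carry_out(
  steps=[
    {"turn":[0,0,-0.085],"slide":[0,0,0],"hand":0.05},
    {"turn":[0,0,0],"slide":[0.029,0.026,0],"hand":0.05},
    {"turn":[0,0,0],"slide":[0.029,0.026,0],"hand":0.05},
    {"turn":[0,0,0],"slide":[0.029,0.026,0],"hand":0.05},
    {"turn":[0,0,0],"slide":[0.029,0.026,0],"hand":0.05},
  ],
)

```text
time: 10.65
tool_pos: [0.4721, 0.0205, 0.3343]
orientation: [[-0.033, 0.999, 0.0], [0.999, 0.033, 0.0], [0.0, 0.0, -1.0]]
contact_force: [0.2, -1.3, -0.5]
width: 0.057
grasp_force: 85.7
```

>>> carry_out(
  steps=[
    {"turn":[0,0,0],"slide":[0.03,0.026,0],"hand":0.05},
    {"turn":[0,0,0],"slide":[0.03,0.026,0],"hand":0.05},
    {"turn":[0,0,0],"slide":[0,0,0.045],"hand":0.05},
    {"turn":[0,0,0],"slide":[0,0,0.045],"hand":0.05},
    {"turn":[0,0,0],"slide":[0,0,0.02],"hand":0.05},
  ],
)

```text
time: 11.15
tool_pos: [0.5193, 0.0815, 0.2191]
orientation: [[-0.034, 0.999, -0.008], [0.999, 0.034, 0.0], [0.001, -0.008, -1.0]]
contact_force: [-1.4, 0.5, -1.8]
width: 0.0568
grasp_force: 85.7
```

>>> carry_out(
  steps=[
    {"turn":[0,0,0],"slide":[0,0,0],"hand":0.05},
    {"turn":[0,0,0],"slide":[0,0,0],"hand":0.05},
  ],
)

```text
time: 11.35
tool_pos: [0.5212, 0.0803, 0.2244]
orientation: [[-0.032, 0.999, -0.001], [0.999, 0.032, 0.0], [0.0, -0.001, -1.0]]
contact_force: [-0.8, -0.6, -0.7]
width: 0.0572
grasp_force: 85.7
```

```bash
cat >> h.py <<'E'
M=np.array([.5250,-.0389]);uc=np.array([.0314,-.9995]);nc=np.array([.9995,.0314])
def rep():
    s=env.sense();R=s["orientation"];d=s["tool_pos"][:2]-M
    print("case x of TCP",d@uc-.103,"lateral",d@nc,"z",s["tool_pos"][2],"yaw",np.degrees(np.arctan2(R[1,0],R[0,0])),"F",s["contact_force"],"w",s["width"],s["grasp_force"],"t",s["time"]); return s
E
python3 - <<'E'
from h import *
rep()
t=env.grab_frame("top");sd=env.grab_frame("side")
a=cv2.resize(t["image"][180:260,255:425],None,fx=4,fy=4,interpolation=cv2.INTER_CUBIC)
b=cv2.resize(sd["image"][140:230,230:340],None,fx=3,fy=3,interpolation=cv2.INTER_CUBIC)
c=np.zeros((a.shape[0]+b.shape[0],a.shape[1],3),np.uint8);c[:a.shape[0]]=a;c[a.shape[0]:,:b.shape[1]]=b
cv2.imwrite("pics/c2.png",c);print(c.shape)
import pickle;pickle.dump((t,sd),open("ts.pkl","wb"))
E
```

```text
case x of TCP -0.22221369587431763 lateral -2.605348624888258e-05 z 0.22443420977204284 yaw 91.84172865925866 F [-0.7625 -0.5634 -0.6545] w 0.057243974076261674 85.66000699996948 t 11.35
(590, 680, 3)
```

>>> carry_out(
  steps=[
    {"turn":[0,0,0],"slide":[0,0,0.01],"hand":0.05},
    {"turn":[0,0,0],"slide":[0,0,0.01],"hand":0.05},
    {"turn":[0,0,0],"slide":[0,0,0.002],"hand":0.05},
    {"turn":[0,0,0],"slide":[0,0,0],"hand":0.05},
    {"turn":[0,0,0],"slide":[0,0,0],"hand":0.05},
  ],
)

```text
time: 11.95
tool_pos: [0.5212, 0.0788, 0.2023]
orientation: [[-0.03, 1.0, -0.0], [1.0, 0.03, -0.0], [0.0, -0.0, -1.0]]
contact_force: [0.8, -0.1, 0.1]
width: 0.0569
grasp_force: 85.7
```

>>> carry_out(
  steps=[
    {"turn":[0,0,0],"slide":[0,0,0.001],"hand":0.05},
    {"turn":[0,0,0],"slide":[0,0,0],"hand":0.05},
  ],
)

```text
time: 12.15
tool_pos: [0.5214, 0.0789, 0.2016]
orientation: [[-0.03, 1.0, 0.0], [1.0, 0.03, 0.0], [0.0, 0.0, -1.0]]
contact_force: [0.5, 1.3, -1.9]
width: 0.0572
grasp_force: 85.7
```

>>> carry_out(
  steps=[
    {"turn":[0,0,0],"slide":[0,0,0.001],"hand":0.05},
    {"turn":[0,0,0],"slide":[0,0,0],"hand":0.05},
  ],
)

```text
time: 12.35
tool_pos: [0.5213, 0.0789, 0.2004]
orientation: [[-0.03, 1.0, 0.0], [1.0, 0.03, -0.0], [-0.0, 0.0, -1.0]]
contact_force: [0.4, -0.5, -1.5]
width: 0.0565
grasp_force: 85.7
```

>>> carry_out(
  steps=[
    {"turn":[0,0,0],"slide":[0,0,0.001],"hand":0.05},
    {"turn":[0,0,0],"slide":[0,0,0],"hand":0.05},
  ],
)

```text
time: 12.55
tool_pos: [0.5213, 0.0789, 0.1995]
orientation: [[-0.03, 1.0, 0.0], [1.0, 0.03, -0.0], [-0.0, 0.0, -1.0]]
contact_force: [0.2, 0.5, -1.1]
width: 0.0573
grasp_force: 85.8
```

```bash
python3 -c "
from h import *
s=rep();print(s['wrist_torque'])"
```

```text
case x of TCP -0.220877298339266 lateral 4.162582673814972e-05 z 0.19948460491569125 yaw 91.7223187958066 F [ 0.1671  0.4679 -1.066 ] w 0.057318375879927275 85.76356887817383 t 12.55
[-0.0354 -0.0719  0.0364]
```

>>> carry_out(
  steps=[
    {"turn":[0,0,0],"slide":[0,0,0.001],"hand":0.05},
    {"turn":[0,0,0],"slide":[0,0,0],"hand":0.05},
  ],
)

```text
time: 12.75
tool_pos: [0.5213, 0.0789, 0.1985]
orientation: [[-0.03, 1.0, 0.0], [1.0, 0.03, -0.0], [-0.0, 0.0, -1.0]]
contact_force: [0.2, -0.1, -0.2]
width: 0.0573
grasp_force: 85.8
```

```bash
python3 -c "
from h import *
s=rep();print(s['wrist_torque'])"
```

```text
case x of TCP -0.22088277076421467 lateral 4.403999424923335e-05 z 0.1984937011754283 yaw 91.72163238235254 F [ 0.2475 -0.1227 -0.1981] w 0.05726671092345784 85.79149603843689 t 12.75
[-0.0246  0.0181 -0.0023]
```

>>> carry_out(
  steps=[
    {"turn":[0,0,0],"slide":[0,0,0.001],"hand":0.05},
    {"turn":[0,0,0],"slide":[0,0,0],"hand":0.05},
  ],
)

```text
time: 12.95
tool_pos: [0.5213, 0.0789, 0.1975]
orientation: [[-0.03, 1.0, 0.0], [1.0, 0.03, -0.0], [-0.0, 0.0, -1.0]]
contact_force: [0.1, 0.6, 0.6]
width: 0.0568
grasp_force: 85.8
```

```bash
python3 -c "
from h import *
s=rep();print(s['wrist_torque'])"
```

```text
case x of TCP -0.2209059517522548 lateral 2.9476389981353268e-05 z 0.19750804948461115 yaw 91.72493111921551 F [0.0943 0.5997 0.6178] w 0.05676536768539545 85.81117272377014 t 12.95
[-0.1116  0.0094 -0.0152]
```

>>> carry_out(
  steps=[
    {"turn":[0,0,0],"slide":[0,0,0.001],"hand":0.05},
    {"turn":[0,0,0],"slide":[0,0,0],"hand":0.05},
  ],
)

```text
time: 13.15
tool_pos: [0.5213, 0.0789, 0.1965]
orientation: [[-0.03, 1.0, 0.0], [1.0, 0.03, -0.0], [-0.0, 0.0, -1.0]]
contact_force: [-0.3, 0.0, 1.2]
width: 0.0571
grasp_force: 85.8
```

```bash
python3 -c "
from h import *
s=rep();print(s['wrist_torque'])"
```

```text
case x of TCP -0.22088795878595677 lateral 4.1383000181879556e-05 z 0.19651064225464043 yaw 91.72292607091579 F [-0.2646  0.0001  1.1706] w 0.057068125723883346 85.81768870353699 t 13.15
[-0.1066 -0.052  -0.0139]
```

The nose is in light contact (about 1 N) from TCP z ≈ 0.198. Ease back 0.5 mm and slide in gently.

>>> carry_out(
  steps=[
    {"turn":[0,0,0],"slide":[-0.004,0,-0.0005],"hand":0.05},
    {"turn":[0,0,0],"slide":[-0.005,0,0],"hand":0.05},
    {"turn":[0,0,0],"slide":[-0.005,0,0],"hand":0.05},
    {"turn":[0,0,0],"slide":[0,0,0],"hand":0.05},
  ],
)

```text
time: 13.55
tool_pos: [0.5219, 0.064, 0.1971]
orientation: [[-0.029, 1.0, 0.001], [1.0, 0.029, -0.001], [-0.001, 0.001, -1.0]]
contact_force: [-0.0, -0.3, 0.6]
width: 0.0568
grasp_force: 85.9
```

>>> carry_out(
  steps=[
    {"turn":[0,0,0],"slide":[-0.005,0,0],"hand":0.05},
    {"turn":[0,0,0],"slide":[-0.005,0,0],"hand":0.05},
    {"turn":[0,0,0],"slide":[0,0,0],"hand":0.05},
  ],
)

```text
time: 13.85
tool_pos: [0.5221, 0.0541, 0.1971]
orientation: [[-0.029, 1.0, 0.0], [1.0, 0.029, -0.001], [-0.001, 0.0, -1.0]]
contact_force: [0.1, 0.3, 2.3]
width: 0.0569
grasp_force: 85.9
```

```bash
python3 -c "
from h import *
s=rep();print(s['wrist_torque'])"
```

```text
case x of TCP -0.19606447673935404 lateral 5.830196658128091e-05 z 0.19711785633046802 yaw 91.66556890177286 F [0.1335 0.3396 2.3374] w 0.05686473561738656 85.88511943817139 t 13.85
[-0.355  -0.0555  0.0182]
```

>>> carry_out(
  steps=[
    {"turn":[0,0,0],"slide":[-0.005,0,-0.0007],"hand":0.05},
    {"turn":[0,0,0],"slide":[-0.007,0,0],"hand":0.05},
    {"turn":[0,0,0],"slide":[-0.008,0,0],"hand":0.05},
    {"turn":[0,0,0],"slide":[0,0,0],"hand":0.05},
  ],
)

```text
time: 14.25
tool_pos: [0.5228, 0.0336, 0.1979]
orientation: [[-0.029, 1.0, 0.001], [1.0, 0.029, -0.002], [-0.002, 0.001, -1.0]]
contact_force: [0.0, 0.4, 2.3]
width: 0.0566
grasp_force: 86.0
```

```bash
python3 -c "
from h import *
s=rep();print(s['wrist_torque'])"
```

```text
case x of TCP -0.17558117012788366 lateral 8.7750280603505e-05 z 0.19788423877289918 yaw 91.63526042783414 F [0.0479 0.4236 2.3489] w 0.05664520142414467 85.99530458450317 t 14.25
[-0.4754  0.0017 -0.0417]
```

>>> carry_out(
  steps=[
    {"turn":[0,0,0],"slide":[-0.008,0,0],"hand":0.05},
    {"turn":[0,0,0],"slide":[-0.008,0,0],"hand":0.05},
    {"turn":[0,0,0],"slide":[-0.004,0,0],"hand":0.05},
    {"turn":[0,0,0],"slide":[0,0,0],"hand":0.05},
  ],
)

```text
time: 14.65
tool_pos: [0.5236, 0.0144, 0.1984]
orientation: [[-0.029, 1.0, 0.001], [1.0, 0.029, 0.001], [0.001, 0.001, -1.0]]
contact_force: [-0.2, 3.0, 5.9]
width: 0.0574
grasp_force: 86.3
```

```bash
python3 -c "
from h import *
s=rep();print(s['wrist_torque'])"
```

```text
case x of TCP -0.15629077473274783 lateral 0.00022782310687136857 z 0.19841649675352313 yaw 91.6900086002276 F [-0.1934  2.9684  5.9026] w 0.05742577142438982 86.25657677650452 t 14.65
[ 0.2365  0.0692 -0.0001]
```

The lid's underside is bearing on the mouth edge. Raise about 1 mm and go on.

>>> carry_out(
  steps=[
    {"turn":[0,0,0],"slide":[0,0,-0.001],"hand":0.05},
    {"turn":[0,0,0],"slide":[0,0,0],"hand":0.05},
  ],
)

```text
time: 14.85
tool_pos: [0.5235, 0.0145, 0.1989]
orientation: [[-0.03, 1.0, 0.001], [1.0, 0.03, -0.0], [-0.0, 0.001, -1.0]]
contact_force: [0.9, 0.5, 3.4]
width: 0.0569
grasp_force: 86.1
```

```bash
python3 -c "
from h import *
s=rep();print(s['wrist_torque'])"
```

```text
case x of TCP -0.15646031800407828 lateral 0.00021081124491187505 z 0.19894582299997265 yaw 91.70925691210513 F [0.9357 0.4841 3.3742] w 0.05689631008445299 86.06185555458069 t 14.85
[ 0.0641 -0.2744  0.0152]
```

>>> carry_out(
  steps=[
    {"turn":[0,0,0],"slide":[-0.005,0,-0.0005],"hand":0.05},
    {"turn":[0,0,0],"slide":[-0.005,0,0],"hand":0.05},
    {"turn":[0,0,0],"slide":[0,0,0],"hand":0.05},
  ],
)

```text
time: 15.15
tool_pos: [0.5234, 0.0041, 0.1992]
orientation: [[-0.029, 1.0, -0.0], [1.0, 0.029, -0.001], [-0.001, -0.0, -1.0]]
contact_force: [0.0, -0.9, 4.4]
width: 0.0571
grasp_force: 86.2
```

```bash
python3 -c "
from h import *
s=rep();print(s['wrist_torque'])"
```

```text
case x of TCP -0.14607002421446014 lateral -0.00020551553547789821 z 0.19916254058657457 yaw 91.66672124528502 F [ 0.     -0.9391  4.4437] w 0.05706793876159541 86.19032621383667 t 15.15
[-0.1213 -0.0689  0.0576]
```

>>> carry_out(
  steps=[
    {"turn":[0,0,0],"slide":[0,0,-0.001],"hand":0.05},
    {"turn":[0,0,0],"slide":[-0.004,0,0],"hand":0.05},
    {"turn":[0,0,0],"slide":[-0.004,0,0],"hand":0.05},
    {"turn":[0,0,0],"slide":[0,0,0],"hand":0.05},
  ],
)

```text
time: 15.55
tool_pos: [0.5235, -0.0036, 0.1999]
orientation: [[-0.029, 1.0, -0.001], [1.0, 0.029, -0.0], [-0.0, -0.001, -1.0]]
contact_force: [-0.2, -0.1, 2.1]
width: 0.0571
grasp_force: 86.1
```

```bash
python3 -c "
from h import *
s=rep();print(s['wrist_torque'])"
```

```text
case x of TCP -0.13836001426050087 lateral -0.00036407608222466877 z 0.19987414266065454 yaw 91.68151427876388 F [-0.2377 -0.0771  2.1001] w 0.057127685356458166 86.06002449989319 t 15.55
[-0.0828 -0.0442 -0.0003]
```

>>> carry_out(
  steps=[
    {"turn":[0,0,0],"slide":[-0.004,0,-0.0005],"hand":0.05},
    {"turn":[0,0,0],"slide":[-0.004,0,0],"hand":0.05},
    {"turn":[0,0,0],"slide":[0,0,0],"hand":0.05},
  ],
)

```text
time: 15.85
tool_pos: [0.5238, -0.0117, 0.2002]
orientation: [[-0.029, 1.0, -0.001], [1.0, 0.029, -0.001], [-0.001, -0.001, -1.0]]
contact_force: [0.7, -0.8, 0.8]
width: 0.0569
grasp_force: 85.9
```

```bash
python3 -c "
from h import *
s=rep();print(s['wrist_torque'])"
```

```text
case x of TCP -0.13019099519690874 lateral -0.0003713648978628328 z 0.20024043479451717 yaw 91.66632288353783 F [ 0.7112 -0.8228  0.8332] w 0.05685415929167738 85.87485909461975 t 15.85
[-0.1511 -0.0889  0.0151]
```

>>> carry_out(
  steps=[
    {"turn":[0,0,0],"slide":[-0.004,0,0],"hand":0.05},
    {"turn":[0,0,0],"slide":[-0.004,0,0],"hand":0.05},
    {"turn":[0,0,0],"slide":[0,0,0],"hand":0.05},
  ],
)

```text
time: 16.15
tool_pos: [0.5241, -0.0197, 0.2003]
orientation: [[-0.029, 1.0, -0.001], [1.0, 0.029, -0.001], [-0.001, -0.001, -1.0]]
contact_force: [-0.3, 0.5, 0.4]
width: 0.0569
grasp_force: 85.8
```

>>> carry_out(
  steps=[
    {"turn":[0,0,0],"slide":[0,0,0],"hand":0.066},
    {"turn":[0,0,0],"slide":[0,0,0],"hand":0.08},
    {"turn":[0,0,0],"slide":[0,0,0],"hand":0.08},
  ],
)

```text
time: 16.45
tool_pos: [0.5241, -0.019, 0.2006]
orientation: [[-0.03, 1.0, -0.0], [1.0, 0.03, -0.0], [-0.0, -0.0, -1.0]]
contact_force: [-0.8, 0.1, 0.7]
width: 0.0802
grasp_force: 0.0
```

>>> carry_out(
  steps=[
    {"turn":[0,0,0],"slide":[0,0,-0.02],"hand":0.08},
    {"turn":[0,0,0],"slide":[0,0,-0.04],"hand":0.08},
    {"turn":[0,0,0],"slide":[0.025,0,-0.04],"hand":0.08},
    {"turn":[0,0,0],"slide":[0.03,0,0],"hand":0},
    {"turn":[0,0,0],"slide":[0.03,0,0],"hand":0},
  ],
)

```text
time: 16.95
tool_pos: [0.5225, 0.0666, 0.3033]
orientation: [[-0.029, 1.0, 0.005], [1.0, 0.029, -0.0], [-0.0, 0.005, -1.0]]
contact_force: [0.7, 0.6, -0.8]
width: 0.0529
grasp_force: 0.0
```

>>> carry_out(
  steps=[
    {"turn":[0,0,0],"slide":[0.01,0,0],"hand":0},
    {"turn":[0,0,0],"slide":[0,0,0],"hand":0},
    {"turn":[0,0,0],"slide":[0,0,0],"hand":0},
  ],
)

```text
time: 17.25
tool_pos: [0.5212, 0.0756, 0.3002]
orientation: [[-0.03, 1.0, -0.001], [1.0, 0.03, -0.001], [-0.001, -0.001, -1.0]]
contact_force: [0.6, -0.8, -0.4]
width: 0.0066
grasp_force: 0.0
```

```bash
python3 - <<'E'
from h import *
import pickle
rep(); g=wrist();pickle.dump(g,open("w7.pkl","wb"));cv2.imwrite("pics/w7.png",g["image"])
def W(cx,lat,z): return np.r_[M+uc*(cx+.103)+nc*lat,z]
for n,p in dict(tailL=(-.186,-.03,.037),tailR=(-.186,.03,.037),mouthL=(-.103,-.038,.031),mouthR=(-.103,.038,.031)).items(): print(n,proj(g,W(*p)))
G=cv2.cvtColor(g["image"],cv2.COLOR_BGR2GRAY); 
# tail edge along centre column(s)
for c in (250,265,280,295,310): 
    col=cv2.GaussianBlur(G,(3,3),0)[:,c].astype(int); d=np.diff(col[:330]); print(c,np.argsort(-abs(d))[:4],d[np.argsort(-abs(d))[:4]])
E
```

```text
case x of TCP -0.21751126199806006 lateral -0.00016274825662092839 z 0.3002010184400197 yaw 91.72769669820829 F [ 0.6343 -0.7843 -0.3675] w 0.006568466214088472 0.0 t 17.25
tailL [248.7635 251.4396]
tailR [319.9065 251.3837]
mouthL [244.1432 328.7877]
mouthR [324.4713 328.7647]
250 [141 236 140 247] [ 19 -17  17 -16]
265 [133 141 297 289] [-22  19 -18  17]
280 [135 136 144 130] [-21 -20  19  18]
295 [243 147 146 136] [-21  20  17 -17]
310 [247 246 150 140] [-26 -22  20 -20]
```

The tail edge at row ~246 agrees with the prediction, so the lid sits on the ledges. Lower the closed fingers behind the tail (tips at z ≈ 31 mm) and push.

>>> carry_out(
  steps=[
    {"turn":[0,0,0],"slide":[0.005,0,0.03],"hand":0},
    {"turn":[0,0,0],"slide":[0,0,0.035],"hand":0},
    {"turn":[0,0,0],"slide":[0,0,0.025],"hand":0},
    {"turn":[0,0,0],"slide":[0,0,0.006],"hand":0},
    {"turn":[0,0,0],"slide":[0,0,0],"hand":0},
  ],
  force=60,
)

```text
time: 17.8
tool_pos: [0.5205, 0.08, 0.2033]
orientation: [[-0.029, 1.0, -0.003], [1.0, 0.029, -0.0], [-0.0, -0.003, -1.0]]
contact_force: [0.4, 0.3, -0.3]
width: 0.0001
grasp_force: 0.0
```

>>> carry_out(
  steps=[
    {"turn":[0,0,0],"slide":[-0.01,0,0],"hand":0},
    {"turn":[0,0,0],"slide":[-0.01,0,0],"hand":0},
    {"turn":[0,0,0],"slide":[-0.005,0,0],"hand":0},
    {"turn":[0,0,0],"slide":[-0.005,0,0],"hand":0},
    {"turn":[0,0,0],"slide":[-0.005,0,0],"hand":0},
  ],
)

```text
time: 18.3
tool_pos: [0.5226, 0.0454, 0.2054]
orientation: [[-0.03, 1.0, 0.001], [1.0, 0.03, 0.0], [0.0, 0.001, -1.0]]
contact_force: [-0.2, 1.4, -0.1]
width: 0.0001
grasp_force: 0.4
```

```bash
python3 -c "
from h import *
s=rep();print(s['wrist_torque'])"
```

```text
case x of TCP -0.18737934412519724 lateral 0.00020510030272731256 z 0.20537761567643742 yaw 91.70524273241182 F [-0.1994  1.4131 -0.0946] w 0.00010619301888785161 0.38815960579086095 t 18.3
[ 0.1438 -0.051  -0.022 ]
```

>>> carry_out(
  steps=[
    {"turn":[0,0,0],"slide":[-0.006,0,0.001],"hand":0},
    {"turn":[0,0,0],"slide":[-0.006,0,0],"hand":0},
    {"turn":[0,0,0],"slide":[-0.006,0,0],"hand":0},
  ],
)

```text
time: 18.6
tool_pos: [0.5227, 0.0275, 0.2035]
orientation: [[-0.03, 1.0, -0.0], [1.0, 0.03, 0.0], [0.0, -0.0, -1.0]]
contact_force: [0.6, 0.8, 0.3]
width: 0.0001
grasp_force: 0.5
```

>>> carry_out(
  steps=[
    {"turn":[0,0,0],"slide":[-0.006,0,0],"hand":0},
    {"turn":[0,0,0],"slide":[-0.006,0,0],"hand":0},
    {"turn":[0,0,0],"slide":[-0.006,0,0],"hand":0},
  ],
)

```text
time: 18.9
tool_pos: [0.5233, 0.0094, 0.2035]
orientation: [[-0.03, 1.0, -0.0], [1.0, 0.03, -0.0], [-0.0, -0.0, -1.0]]
contact_force: [1.3, 1.1, 0.9]
width: -0.0001
grasp_force: 0.4
```

```bash
python3 - <<'E'
from h import *
import pickle
s=rep();t0=pickle.load(open("f0.pkl","rb"))["top"]["image"]
g=wrist(); 
G=cv2.GaussianBlur(cv2.cvtColor(g["image"],cv2.COLOR_BGR2GRAY),(3,3),0)
def W(cx,lat,z): return np.r_[M+uc*(cx+.103)+nc*lat,z]
tx=(s["tool_pos"][:2]-M)@uc-.103+.011
print("pred tail",proj(g,W(tx,-.025,.037)),proj(g,W(tx,.025,.037)),"mouth",proj(g,W(-.103,-.034,.031)))
for c in (225,235,325,335):
    d=np.diff(G[:,c].astype(int)); k=np.argsort(-abs(d))[:6]; print(c,k,d[k])
cv2.imwrite("pics/w8.png",g["image"])
E
```

```text
case x of TCP -0.15136581388784648 lateral -0.00016787999830273422 z 0.20353846160637562 yaw 91.71691242055732 F [1.3035 1.1307 0.9252] w -8.848558180349486e-05 0.3906748691224493 t 18.9
pred tail [236.3272 295.9327] [333.3578 295.8329] mouth [225.315  346.6934]
225 [262 261  23  22 289 288] [-16 -15  13  13 -13 -10]
235 [265 289 288 266   1  23] [-16 -14 -13 -13 -12  12]
325 [287   8 288  39 268   7] [-16  14 -13  13 -13  13]
335 [306 272 271  40  39 273] [-16 -15 -12  11  11 -11]
```

>>> carry_out(
  steps=[
    {"turn":[0,0,0],"slide":[-0.006,0,0],"hand":0},
    {"turn":[0,0,0],"slide":[-0.006,0,0],"hand":0},
    {"turn":[0,0,0],"slide":[-0.004,0,0],"hand":0},
  ],
)

```text
time: 19.25
tool_pos: [0.5238, -0.0066, 0.2035]
orientation: [[-0.03, 1.0, -0.0], [1.0, 0.03, -0.0], [-0.0, -0.0, -1.0]]
contact_force: [-0.3, 0.2, 1.0]
width: -0.0001
grasp_force: 0.3
```

>>> carry_out(
  steps=[
    {"turn":[0,0,0],"slide":[-0.002,0,0],"hand":0},
    {"turn":[0,0,0],"slide":[-0.002,0,0],"hand":0},
  ],
)

```text
time: 19.45
tool_pos: [0.5239, -0.0102, 0.2036]
orientation: [[-0.03, 1.0, -0.0], [1.0, 0.03, 0.0], [0.0, -0.0, -1.0]]
contact_force: [0.7, 0.6, 0.4]
width: 0.0001
grasp_force: 0.3
```

>>> carry_out(
  steps=[
    {"turn":[0,0,0],"slide":[-0.002,0,0],"hand":0},
  ],
)

```text
time: 19.55
tool_pos: [0.5239, -0.0118, 0.2036]
orientation: [[-0.03, 1.0, -0.0], [1.0, 0.03, 0.002], [0.002, -0.0, -1.0]]
contact_force: [-0.2, 4.9, 0.1]
width: -0.0003
grasp_force: 2.0
```

>>> carry_out(
  steps=[
    {"turn":[0,0,0],"slide":[-0.002,0,0],"hand":0},
  ],
)

```text
time: 19.65
tool_pos: [0.524, -0.0134, 0.2036]
orientation: [[-0.031, 1.0, 0.0], [1.0, 0.031, 0.003], [0.003, 0.0, -1.0]]
contact_force: [-0.3, 4.1, -0.1]
width: 0.0001
grasp_force: 1.9
```

```bash
python3 -c "
from h import *
s=rep()"
```

```text
case x of TCP -0.1285196015888219 lateral -0.00021287346472494367 z 0.20358150763381927 yaw 91.76423963483265 F [-0.2862  4.0886 -0.0516] w 0.00012118421532103479 1.924662038372844 t 19.65
```

The catch was met at TCP case-x ≈ -0.131, as predicted 17 mm before home. Continue.

>>> carry_out(
  steps=[
    {"turn":[0,0,0],"slide":[-0.002,0,0],"hand":0},
    {"turn":[0,0,0],"slide":[-0.002,0,0],"hand":0},
  ],
)

```text
time: 19.85
tool_pos: [0.5242, -0.0178, 0.2036]
orientation: [[-0.031, 1.0, 0.0], [1.0, 0.031, 0.001], [0.001, 0.0, -1.0]]
contact_force: [0.9, 3.6, -0.7]
width: 0.0003
grasp_force: 1.6
```

>>> carry_out(
  steps=[
    {"turn":[0,0,0],"slide":[-0.002,0,0],"hand":0},
    {"turn":[0,0,0],"slide":[-0.002,0,0],"hand":0},
  ],
)

```text
time: 20.05
tool_pos: [0.5244, -0.0222, 0.2036]
orientation: [[-0.03, 1.0, 0.0], [1.0, 0.03, -0.0], [-0.0, 0.0, -1.0]]
contact_force: [1.1, 2.8, -0.6]
width: 0.0001
grasp_force: 1.4
```

>>> carry_out(
  steps=[
    {"turn":[0,0,0],"slide":[-0.002,0,0],"hand":0},
    {"turn":[0,0,0],"slide":[-0.001,0,0],"hand":0},
  ],
)

```text
time: 20.25
tool_pos: [0.5246, -0.0255, 0.2037]
orientation: [[-0.03, 1.0, 0.001], [1.0, 0.03, -0.001], [-0.001, 0.001, -1.0]]
contact_force: [1.3, 1.7, -0.6]
width: -0.0003
grasp_force: 0.8
```

>>> carry_out(
  steps=[
    {"turn":[0,0,0],"slide":[-0.001,0,0],"hand":0},
    {"turn":[0,0,0],"slide":[0,0,0],"hand":0},
  ],
)

```text
time: 20.45
tool_pos: [0.5243, -0.0266, 0.2037]
orientation: [[-0.029, 1.0, -0.0], [1.0, 0.029, -0.002], [-0.002, -0.0, -1.0]]
contact_force: [0.6, -0.4, -0.0]
width: -0.0002
grasp_force: 0.1
```

```bash
python3 -c "
from h import *
s=rep()"
```

```text
case x of TCP -0.1153154639825908 lateral -0.0002826773683505605 z 0.20370240296796652 yaw 91.68294395267192 F [ 0.5943 -0.401  -0.0223] w -0.00020698096103730125 0.061377072597679216 t 20.45
```

>>> carry_out(
  steps=[
    {"turn":[0,0,0],"slide":[-0.001,0,0],"hand":0},
    {"turn":[0,0,0],"slide":[0,0,0],"hand":0},
  ],
)

```text
time: 20.65
tool_pos: [0.5243, -0.0273, 0.2036]
orientation: [[-0.03, 1.0, -0.0], [1.0, 0.03, -0.001], [-0.001, -0.0, -1.0]]
contact_force: [-0.2, -0.1, -0.0]
width: 0.0
grasp_force: 0.1
```

>>> carry_out(
  steps=[
    {"turn":[0,0,0],"slide":[-0.001,0,0],"hand":0},
    {"turn":[0,0,0],"slide":[0,0,0],"hand":0},
  ],
)

```text
time: 20.85
tool_pos: [0.5244, -0.0279, 0.2036]
orientation: [[-0.03, 1.0, -0.0], [1.0, 0.03, 0.0], [0.0, -0.0, -1.0]]
contact_force: [0.1, 1.3, 0.9]
width: 0.0002
grasp_force: 0.8
```

>>> carry_out(
  steps=[
    {"turn":[0,0,0],"slide":[-0.001,0,0],"hand":0},
    {"turn":[0,0,0],"slide":[0,0,0],"hand":0},
  ],
)

```text
time: 21.05
tool_pos: [0.5244, -0.0284, 0.2036]
orientation: [[-0.031, 1.0, -0.0], [1.0, 0.031, 0.002], [0.002, -0.0, -1.0]]
contact_force: [-0.8, 4.8, 0.9]
width: -0.0001
grasp_force: 2.3
```

```bash
python3 -c "
from h import *
s=rep()"
```

```text
case x of TCP -0.11347969080027576 lateral -0.00026615596530324306 z 0.20362219081524374 yaw 91.75173428977126 F [-0.766   4.8499  0.871 ] w -0.00012936222853507522 2.3007441412482876 t 21.05
```

It hits a firm stop at flush position after the catch force vanished. Back off and verify.

>>> carry_out(
  steps=[
    {"turn":[0,0,0],"slide":[0.015,0,0],"hand":0},
    {"turn":[0,0,0],"slide":[0.03,0,-0.02],"hand":0},
    {"turn":[0,0,0],"slide":[0.03,0,-0.045],"hand":0},
    {"turn":[0,0,0],"slide":[0,-0.03,-0.045],"hand":0},
    {"turn":[0,0,0],"slide":[0,-0.04,0],"hand":0},
  ],
)

```text
time: 21.55
tool_pos: [0.4571, 0.0425, 0.3138]
orientation: [[-0.032, 0.999, 0.014], [0.999, 0.032, -0.003], [-0.003, 0.014, -1.0]]
contact_force: [-0.8, 0.2, 0.3]
width: -0.0002
grasp_force: 0.0
```

>>> carry_out(
  steps=[
    {"turn":[0,0,0],"slide":[-0.04,-0.04,0],"hand":0},
    {"turn":[0,0,0],"slide":[-0.04,-0.02,0],"hand":0},
    {"turn":[0,0,0],"slide":[-0.03,0,0],"hand":0},
    {"turn":[0,0,0],"slide":[0,0,0],"hand":0},
    {"turn":[0,0,0],"slide":[0,0,0],"hand":0},
  ],
)

```text
time: 22.05
tool_pos: [0.4023, -0.0655, 0.3068]
orientation: [[-0.028, 1.0, -0.0], [1.0, 0.028, -0.001], [-0.001, -0.0, -1.0]]
contact_force: [-0.5, -0.1, -0.0]
width: -0.0002
grasp_force: 0.0
```

```bash
python3 - <<'E'
from h import *
import pickle
s=rep();g=wrist();t=env.grab_frame("top");pickle.dump((g,t),open("end.pkl","wb"))
print(s["tool_pos"])
W=lambda cx,l,z:np.r_[M+uc*(cx+.103)+nc*l,z]
print([proj(g,W(*p)) for p in((-.103,-.03,.037),(-.103,.03,.037),(.081,0,.056))])
a=cv2.resize(g["image"][60:360,300:560],(520,600),interpolation=cv2.INTER_CUBIC)
b=cv2.resize(t["image"][185:245,320:435],None,fx=2.4,fy=2.4,interpolation=cv2.INTER_CUBIC)
c=np.zeros((600,800,3),np.uint8);c[:,:520]=a;c[:b.shape[0],520:520+b.shape[1]]=b
cv2.imwrite("pics/end.png",c)
E
```

```text
case x of TCP -0.0802531115639112 lateral -0.12348015314051347 z 0.30683921797890645 yaw 91.62218548832715 F [-0.5139 -0.1077 -0.0005] w -0.00016163517325948047 0.0 t 22.05
[ 0.4023 -0.0655  0.3068]
[array([399.3466, 186.4219]), array([473.5739, 186.1882]), array([416.5459, 383.6098])]
```

View pics/end.png

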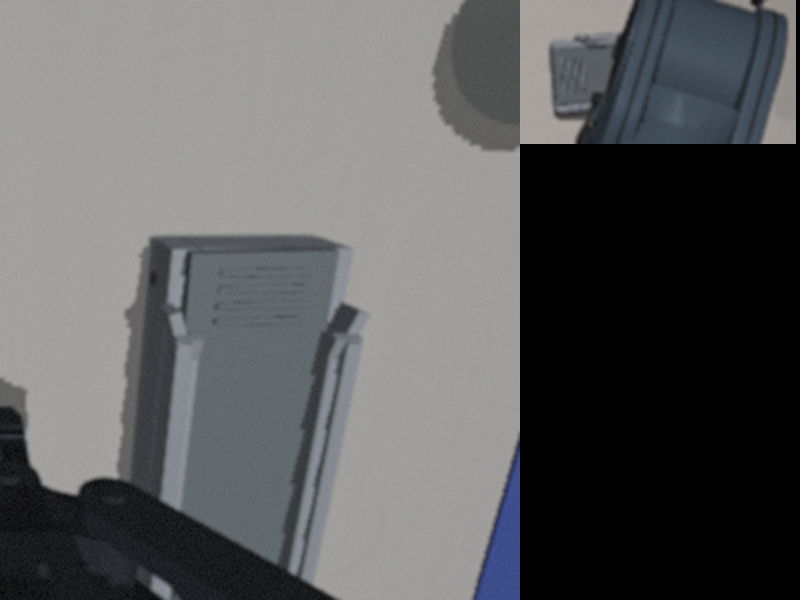

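The lid fills the mouth flush and square: its tail edge at crop (188,252)–(338,247) lines up with the case's mouth edge, with even gaps inside the rails. The push force had vanished (catch dropped) before the firm stop. Hand in.

```bash
python3 -c "
from h import *
print(env.finish_job())"
```

```text
the job is handed in; nothing more can be done
None
```

I slid the lid fully home: it is flush and square at the mouth in the last picture. The catch seems to have dropped, as the push force fell to zero before a firm stop, though I could not see it; the job is handed in and no verdict came back.

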